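# Check-pull of a spring tension gauge

## Task

Check the blue spring tension gauge: lay it down in the grey cradle, right way up with its yellow pull handle out through the slotted end, and let go of it. Then take it by the handle and draw the slide out until the red pointer stands over the green clip on the white scale, and hold it there for two seconds. Then ease the slide fully back in without letting it snap, and leave the gauge lying in the cradle; leave the clip and the things around as they are.

Things in the scene. Friction and masses are not known exactly. Their poses are not given: they have to be found in the camera images.
- gauge: Hand-held spring tension gauge, loose, starts right way up on the worktop. Blue box housing 120 x 38 x 40 mm (x, y, z), white face on top, about 0.46 kg with its slide. Origin: centre of the housing's underside; z up. From its -x end a 10 mm rod (axis 22 mm above the underside) carries handle and pointer. Carry it gripped across its 38 mm width near the middle.
- grip_center (a point): Centre of the gauge's yellow pull handle: an upright rounded block 16 x 20 x 64 mm (gauge x, y, z), on the gauge's centre line, 125 mm from the housing's centre towards -x when the slide is in. Its centre is 38 mm and its top 70 mm above the housing's underside; the steel rod enters it 16 mm below its centre.
- pointer_tip (a point): Tip of the red pointer, a 4 mm thick arm on the slide that sticks out to the gauge's +y side. The tip is 85.5 mm towards -x and 47 mm towards +y of the housing's centre when the slide is in, 20 mm above the underside, and moves with the handle.
- slide_part (a joint): How far the gauge's sprung slide is drawn out, m: 0 in, stop at 0.062. It is drawn out towards the gauge's -x. The spring pulls it back in with about 2.4 N at 0, growing by 1.2 N per 10 mm, with some damping (15 N per m/s).
- cradle: Cradle fixed to the worktop; origin: centre of its underside, z up. Aluminium base plate 150 x 72 x 8 mm. The seated gauge rests on it, origin 8 mm above the cradle's, x axes the same way. Four grey flared cheeks at x = +-48 mm (24 mm long), inner faces 44 mm apart, 40 mm high over the worktop, guide the housing with 3 mm play each side; between them the sides are open for fingers.
- cradle_slot (a point): Top of the cradle's front plate, at x = -68 mm of the cradle: 8 mm thick, 52 mm high over the worktop, with a slot 22 mm wide, open at the top, through which the gauge's rod drops. Pulling the handle draws the housing up against this plate (4 mm play).
- cradle_rear (a point): Top of the cradle's rear stop at x = +68 mm: a plate 8 mm thick, 50 mm wide, 38 mm high over the worktop, 4 mm behind the seated housing.
- scale_rail (a point): Centre of the top of the white scale rail fixed beside the handle's path: 92 mm long (cradle x), 22 mm wide, 16 mm high, centre line at y = +47 mm of the cradle.
- set_mark (a point): Middle of the top of the green clip (12 mm long in x, 28 mm wide, top 20.5 mm above the worktop) that sits on the white rail and marks how far to pull. Stiff, must stay where it is. The pointer's tip passes about 8 mm above it.
- timer: White bench timer 60 x 66 x 20 mm, loose bystander; origin under its centre.
- amber_bottle: Amber reagent bottle 62 mm wide, 138 mm high, loose bystander; origin under its centre.
- stopper: Black rubber stopper 31 mm wide, 28 mm high, loose bystander; origin under its centre.

How it is judged:
By the outcome, as a careful person would: the job done as asked, in the order asked, and still so for the second after the job is handed in, with the robot touching nothing.
It also fails if it takes over 64 s, if anything falls off the work surface, if the arm or the gripper's body presses on something with over 40 N, if the wrist force passes 120 N, or if a joint passes its speed limit or range.

## Robot

A 6-joint arm with a two-finger parallel gripper is mounted at the origin on a cart in front of the work surface, level with it; the furniture and walls round the work are solid. World frame = base frame: x ahead of the robot, y to its left, z up, the work surface at z = 0. Lengths are in mm, angles in degrees, forces in N, time in s.
With the tool pointing down it reaches from about 300 to 850 mm from the base axis. Payload 4.2 kg.
Tool frame: the origin (TCP) lies between the finger pads; the fingertips stand 19 mm ahead of it and the grasp point (between the pads) is the TCP (env.tips_ahead is the distance from the TCP to the fingertips, in mm); z points along the fingers, y is the direction in which the jaws open and shut (so a half turn about z gives the same grasp; the last joint's range is limited). The gripper opens to 91 mm and grips with 3 to 60 N. Pads are 32 mm wide; open, the fingers measure 118 mm over their backs; the gripper's body (76 mm by 178 mm) begins 60 mm behind the grasp point.
Start: joints at [-72.938, 18.312, 89.639, -0, 72.044, -1.146], TCP at [179.677, -546.221, 232.976] pointing down, gripper open.
Joint ranges: [-177.97, 177.97], [-48.28, 115.42], [12.27, 149.76], [-77.06, 257.06], [2.81, 150.46], [-146.56, 146.56]. Speed limits (degrees/s): [147.25, 147.25, 180, 180, 180, 180].

## Interface

Orientations are given as [roll, pitch, yaw] about the fixed x, y, z axes, in that order (R = Rz(yaw) Ry(pitch) Rx(roll)).
In Python, from workcell import telemetry, viewer, job_done, env gives the robot as it stands. The module is installed in compiled form; this text tells all that it offers.
- The arm moves only by the shell command python3 -m jog 'ROWS' [FORCE]. ROWS is JSON, a list of rows, each a list of 3 entries, a list of its own where there are three numbers: the shift along the tool's x, y, z in cm, then the turn about the tool's z in degrees, then the opening, from 0 (shut) to 1 (fully open). A call has 1 to 10 rows; each row shifts and turns the pose as measured when the row begins, along the tool's axes as they then stand; what a row does not reach is not made up. A row lasts 1/8 s, in which the tool goes at most 62.5 mm and 10.7 degrees, less where a joint would pass 70% of its speed; a pose out of reach is approached as far as the arm can. A call is refused whole if a number of a shift passes 6.25 or a number of a turn 10.7, either way. A call with a gripper value outside its range is refused whole. The fingers move at their own pace and stop on an object; FORCE is the grip in N (left out, the last holds). Time passes only in rows, so rows that do not move let the fingers close. It gives the time, the measured TCP pose, the force and the opening at its end, in the units of the state.
- telemetry.state(): the state, without advancing time (a new reading comes with each control period).
- viewer.grab_frame(name): name is "side" or "top" or "wrist"; returns a dict with "color" (480x640x3 uint8, red, green, blue), "K" (3x3 intrinsics, pixels), "rvec" (rotation vector, rad) and "tvec" (3), from world to camera coordinates, as OpenCV has them. Camera axes: x right, y down, z forward; pixel columns grow to the right and rows downward; lengths in mm; the calibration is good to about 2 mm. The wrist camera is an equidistant fisheye: a pixel r from the principal point sees the ray r / f radians off the axis. A picture is of the moment at which its call begins. There is no depth.
- job_done(): hands the job in, once; it reports no verdict.
The state is a dict: "time_s": time; "qpos": joint angles; "qvel": joint speeds; "effort": joint torques, N m; "ee_pos": TCP position; "ee_rot": TCP orientation; "force": force on the tool from outside, world axes, zero at the start; "torque": the same for the moment, N m; "gripper_width": finger opening in mm.
Only numpy, scipy, OpenCV 4.12 (cv2) and the standard library are available. Lean on these libraries where they do the work, as an engineer would, in place of code of your own. Each camera call takes 0.05 s, during which the arm holds its last target. There are 200 camera calls.

## Working session

There is one attempt and no reset: what is moved stays moved. The work goes in short steps, Python scripts to look and compute and a shell command to move; the robot and the scene stay as the last step left them, time stands still between calls to the robot, and variables do not carry over. Pictures are saved under pics/ and viewed, about 8 in all and at most 12, crops included, and the job is handed in when it is done.

```bash
mkdir -p pics
cat > h.py <<'E'
import numpy as np, cv2
from workcell import telemetry, viewer, job_done, env
def grab(n,f=None):
    d=viewer.grab_frame(n)
    if f: cv2.imwrite('pics/'+f,d['color'][:,:,::-1])
    return d
def ray(d,uv,fish=False):
    R,_=cv2.Rodrigues(np.array(d['rvec'],float)); t=np.array(d['tvec'],float).ravel(); K=np.array(d['K'])
    x=(uv[0]-K[0,2])/K[0,0]; y=(uv[1]-K[1,2])/K[1,1]
    if fish:
        r=np.hypot(x,y); v=np.array([np.sin(r)*x/max(r,1e-9),np.sin(r)*y/max(r,1e-9),np.cos(r)])
    else: v=np.array([x,y,1.])
    v=R.T@v; return -R.T@t, v/np.linalg.norm(v)
def onz(d,uv,z,fish=False):
    c,v=ray(d,uv,fish); return c+v*(z-c[2])/v[2]
def two(r1,r2):
    (a,u),(b,v)=r1,r2
    A=np.stack([u,-v],1); s=np.linalg.lstsq(A,b-a,rcond=None)[0]
    p,q=a+u*s[0],b+v*s[1]; return (p+q)/2,np.linalg.norm(p-q)
E
python3 - <<'E'
from h import *
for n in('top','side','wrist'):
    d=grab(n,n+'0.png'); np.savez(n+'0.npz',**d); print(n,d['K'].tolist(),ray(d,(320,240)))
print(telemetry.state())
E
```

```text
top [[467.1361743103607, 0.0, 314.1825603715001], [0.0, 467.1361743103607, 233.49292834095536], [0.0, 0.0, 1.0]] (array([434.82518335, 174.99105129, 990.33190843]), array([ 0.11996815, -0.02867331, -0.99236358]))
side [[435.5998953174728, 0.0, 319.23752079699454], [0.0, 435.5998953174728, 237.18477594072635], [0.0, 0.0, 1.0]] (array([293.44098643, 906.43788703, 424.33138061]), array([ 0.30244433, -0.86243588, -0.40587163]))
wrist [[371.64829954431775, 0.0, 314.5095737989249], [0.0, 371.64829954431775, 236.43058417821496], [0.0, 0.0, 1.0]] (array([ 254.15148219, -520.0600445 ,  383.97634829]), array([-0.26963888, -0.10302124, -0.95743485]))
{'time_s': 0.15, 'qpos': array([-7.29375906e+01,  1.83439808e+01,  8.96876587e+01, -9.17023545e-04,
        7.20451355e+01, -1.14635329e+00]), 'qvel': array([ 0.03505406, -0.15719758, -0.2631651 , -0.04565448, -0.06847989,
        0.07577397]), 'effort': array([-3.18247548e-04, -4.12774372e+01, -2.32155901e+01,  7.26783089e-02,
        4.34151536e-02, -1.08385893e-04]), 'ee_pos': array([ 179.56875887, -545.88545683,  232.32408846]), 'ee_rot': array([-1.79923223e+02, -6.64174822e-04,  1.82090456e+01]), 'force': array([ 0.47008906, -0.25253939, -0.37571095]), 'torque': array([-0.02487623,  0.04238289, -0.01926986]), 'gripper_width': 91.18451695715173}
```

View pics/top0.png

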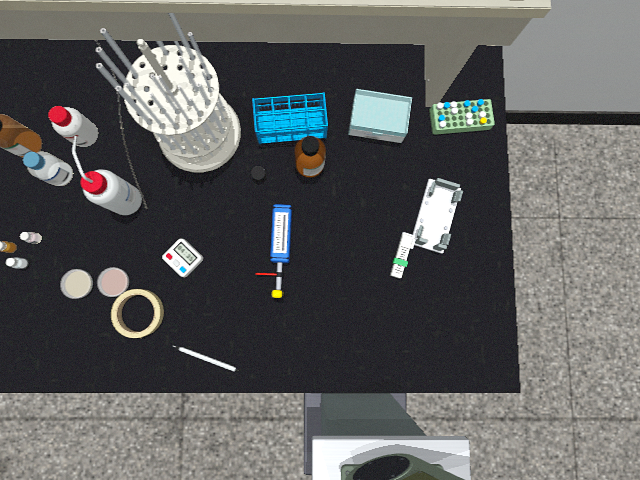

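View pics/side0.png

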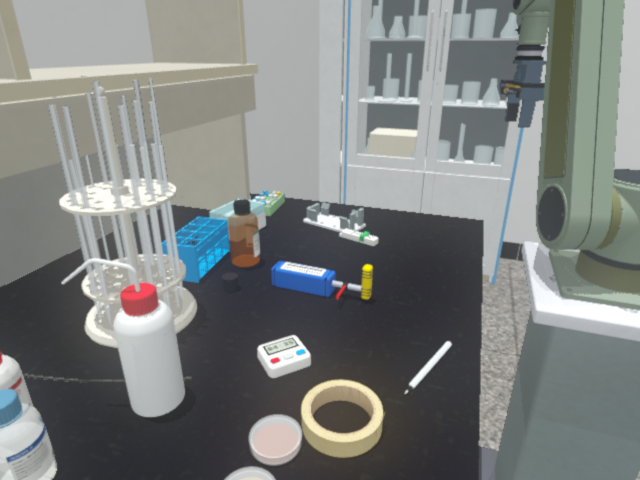

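The top view shows the gauge housing at about (281,233), its handle at (277,294) towards the robot and its pointer on the left. The cradle is at (437,215) and the rail with its clip at (401,258). The side view agrees.

```bash
cat >> h.py <<'E'
def blob(img,lo,hi,box=None):
    h=cv2.cvtColor(img,cv2.COLOR_RGB2HSV); m=cv2.inRange(h,lo,hi)
    if box: k=np.zeros_like(m);x0,y0,x1,y1=box;k[y0:y1,x0:x1]=1;m=m*k
    c=cv2.findContours(m,cv2.RETR_EXTERNAL,cv2.CHAIN_APPROX_NONE)[0]
    return sorted(c,key=cv2.contourArea)[::-1]
COL=dict(blue=((105,130,50),(125,255,255)),yellow=((24,150,80),(34,255,255)),red=((0,170,80),(6,255,255)),green=((50,110,60),(80,255,255)))
def cen(c): m=cv2.moments(c); return np.array([m['m10']/m['m00'],m['m01']/m['m00']])
E
python3 - <<'E'
from h import *
t=dict(np.load('top0.npz'));s=dict(np.load('side0.npz'))
bt=dict(blue=(255,195,305,275),yellow=(260,280,295,310),red=(245,265,290,285),green=(385,240,420,280))
bs=dict(blue=(260,255,350,300),yellow=(355,255,380,305),red=(330,280,352,305),green=(340,220,380,250))
for k in bt:
    a=blob(t['color'],*COL[k],bt[k])[0];b=blob(s['color'],*COL[k],bs[k])[0]
    print(k,cen(a),cv2.contourArea(a),cen(b),cv2.minAreaRect(a)); print('  ',two(ray(t,cen(a)),ray(s,cen(b))))
    if k=='blue':
        for p in cv2.boxPoints(cv2.minAreaRect(a)): print('   corner z40',onz(t,p,40).round(1))
ct=cv2.resize(t['color'][165:295,375:505],None,fx=6,fy=6,interpolation=cv2.INTER_CUBIC)
cv2.imwrite('pics/ct.png',ct[:600,:,::-1])
E
```

```text
blue [280.64528714 233.17681024] 1068.0 [302.50727651 280.70547471] ((280.611328125, 233.05050659179688), (20.024778366088867, 58.53047180175781), 2.602562189102173)
   (array([566.36098071, 229.60168406,  15.53639292]), np.float64(0.4961668049941345))
   corner z40 [504.4 250.6  40. ]
   corner z40 [625.4 247.2  40. ]
   corner z40 [623.8 205.8  40. ]
   corner z40 [502.7 209.9  40. ]
yellow [276.47286822 293.45219638] 64.5 [366.5931115  280.94103911] ((277.0, 293.5), (7.0, 12.0), 90.0)
   (array([440.628534  , 234.91340818,  41.33077926]), np.float64(0.036521486167273014))
red [266.47826087 273.66666667] 23.0 [340.43518519 291.11111111] ((265.5, 274.0), (2.0, 21.0), 90.0)
   (array([481.64904093, 257.27897644,  24.67936013]), np.float64(1.2166014417887066))
green [399.93638677 261.68193384] 65.5 [363.80116959 234.56725146] ((399.95001220703125, 261.6499938964844), (14.862703323364258, 5.692099571228027), 18.43494987487793)
   (array([508.24312433, -20.13523055,  18.58384502]), np.float64(1.018461411293118))
```

View pics/ct.png

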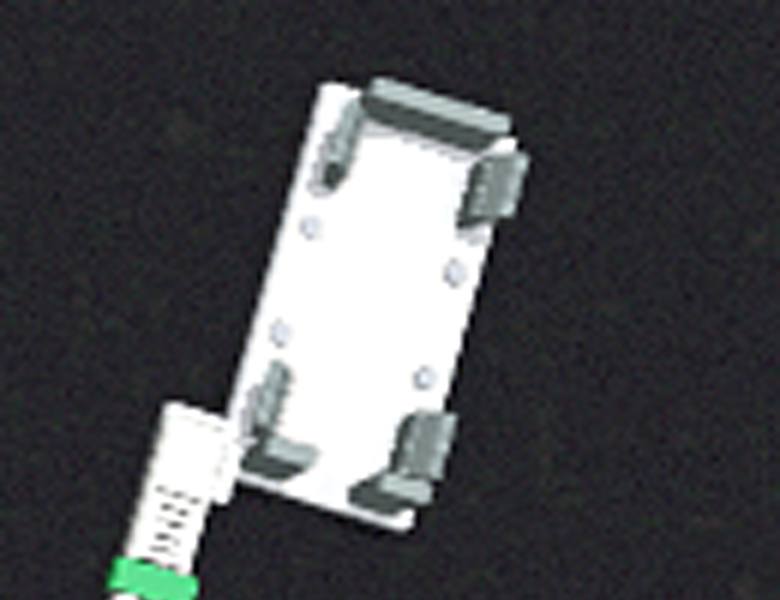

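Run:
```python
from h import *
t=dict(np.load('top0.npz'))
f=lambda x,y:(375+(x+.5)/6-.5,165+(y+.5)/6-.5)
P={k:onz(t,f(*v),z)[:2] for k,v,z in[('bl',(235,478),8),('br',(412,529),8),('tl',(320,82),8),('b1',(310,227),8),('b2',(455,272),8),('b3',(280,332),8),('b4',(424,378),8)]}
for k,v in P.items(): print(k,v.round(1))
b=(P['b1']+P['b2']+P['b3']+P['b4'])/4
d=P['b1']+P['b2']-P['b3']-P['b4'];print('bolts centre',b,np.degrees(np.arctan2(d[1],d[0])))
d=P['tl']-P['bl'];print('plate',(P['tl']+P['br'])/2,np.degrees(np.arctan2(d[1],d[0])),np.linalg.norm(d),np.linalg.norm(P['bl']-P['br']))
d=P['bl']-P['br'];print(np.degrees(np.arctan2(d[1],d[0]))-90)
```

```text
bl [545.8 -52.5]
br [ 528.  -114.9]
tl [689.8 -86.8]
b1 [636.4 -81.7]
b2 [ 620.4 -133.4]
b3 [598.2 -69.9]
b4 [ 582. -121.]
bolts centre [ 609.26449292 -101.49563195] -17.54757167929262
plate [ 608.88265381 -100.86358295] -13.393808990327564 148.0276543687235 64.8224932873694
-15.887403441283425
```

```bash
python3 -m jog '[[[5,-3.2,0],0,1],[[5,-3.2,0],0,1],[[5,-3.2,0],0,1],[[5,-3.2,0],0,1],[[5,-3.2,0],0,1],[[5,-3.2,0],0,1],[[5,-3.2,0],0,1],[[5,-3.2,0],0,1],[[5,-3.2,0],0,1],[[5,-3.2,0],0,1]]' 20
```

```text
time_s: 1.4
ee_pos: [564.5, -75.8, 230.4]
ee_rot: [-180.0, 0.0, 17.7]
force: [0.8, -0.6, 0.4]
gripper_width: 91.3
```

```bash
python3 -m jog '[[[0,0,0],8.8,1],[[0,0,0],8.8,1],[[0,0,0],8.8,1],[[0,0,0],8.8,1],[[0,0,0],0,1]]'
python3 - <<'E'
from h import *
d=grab('wrist','w1.png');np.savez('w1.npz',**d); print(telemetry.state()['ee_pos'],telemetry.state()['ee_rot'])
E
```

```text
time_s: 2.02
ee_pos: [566.5, -70.5, 227.6]
ee_rot: [-180.0, 0.3, -18.1]
force: [-0.5, -1.2, 0.6]
gripper_width: 91.2
[566.46230218 -70.49348026 227.61962546] [-179.961136      0.28688056  -18.02022381]
```

View pics/w1.png

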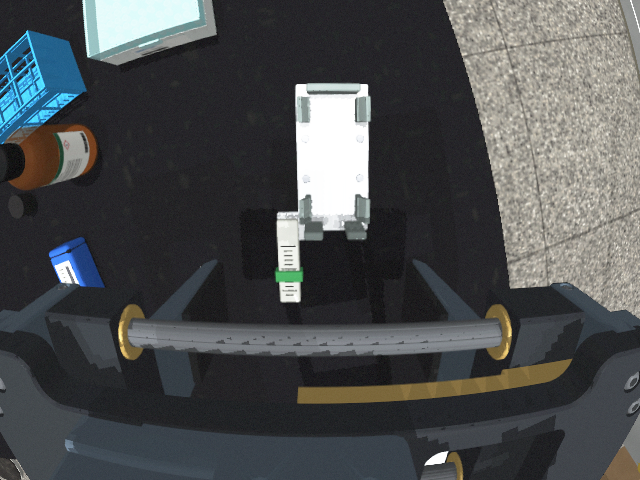

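Run:
```python
from h import *
d=dict(np.load('w1.npz'));g=cv2.cvtColor(d['color'],cv2.COLOR_RGB2GRAY)
L=[];Rr=[]
for r in range(128,190,3):
    row=g[r].astype(int)
    def cross(a,b):
        for x in range(a,b,1 if b>a else -1):
            s=1 if b>a else -1
            if row[x+s]>=150: return x+s*(150-row[x])/(row[x+s]-row[x])
    L.append(onz(d,(cross(285,330),r),8,1)[:2]);Rr.append(onz(d,(cross(382,340),r),8,1)[:2])
out=[]
for n,E in(('L',L),('R',Rr)):
    vx,vy,x,y=cv2.fitLine(np.float32(E),cv2.DIST_HUBER,0,.01,.01).ravel(); 
    if vx<0: vx,vy=-vx,-vy
    out.append((vx,vy,x,y));print(n,np.degrees(np.arctan2(vy,vx)),x,y)
a=np.mean([np.arctan2(o[1],o[0]) for o in out]);c,s=np.cos(a),np.sin(a)
yc=[-s*o[2]+c*o[3] for o in out];print('yaw',np.degrees(a),'width',yc[0]-yc[1],'ymid',np.mean(yc))
loc=lambda p:np.array([c*p[0]+s*p[1],-s*p[0]+c*p[1]-np.mean(yc)])
# bolts
m=((g<205)*255).astype(np.uint8); k=np.zeros_like(m);k[125:190,300:366]=255
cs=[q for q in cv2.findContours(m&k,cv2.RETR_EXTERNAL,cv2.CHAIN_APPROX_NONE)[0] if 3<cv2.contourArea(q)<80]
for q in cs: print('bolt',cen(q).round(1),cv2.contourArea(q),loc(onz(d,cen(q),8,1)).round(1))
print(g[80:100,333],g[215:245,334],g[225:250,315])
q=blob(d['color'],*COL['green'],(265,255,315,295))[0];p=onz(d,cen(q),20.5,1);print('clip',cen(q),p,loc(p))
t=dict(np.load('top0.npz'));print('clip 2view',two(ray(d,cen(q),1),ray(t,(399.94,261.68))))
crop=cv2.resize(d['color'][75:315,260:385],None,fx=4,fy=4,interpolation=cv2.INTER_CUBIC)
r=np.concatenate([crop[:500],np.zeros((500,20,3),np.uint8)],1);cv2.imwrite('pics/w1c.png',crop[:,:,::-1][:700])
cv2.imwrite('pics/w1d.png',cv2.resize(d['color'][75:245,270:390],None,fx=3.5,fy=3.5,interpolation=cv2.INTER_CUBIC)[:,:,::-1])
```

```text
L -16.967926 620.30695 -67.852295
R -17.103933 599.0833 -136.45566
yaw -17.035929 width 71.811066 ymid 80.951614
[ 36  31  53 151 214 220 222 222 220 209 182  97  84  87 183 245 246 251
 255 255] [242 242 242 242 243 230 228 227 229 226 225 223 227 242 228 125  35  23
  30  28  25  32  30  25  29  30  27  28  25  27] [ 89  88  90  87  88  87  86 103 122 130 132 130 130 128 129  80  29  28
  29  27  28  29  28  29  22]
clip [288.62058081 275.63825758] [508.71327867 -22.14118793  20.5       ] [492.87828721  46.91713866]
clip 2view (array([507.58793717, -21.01346314,  16.5706855 ]), np.float64(0.9485253073826766))
```

View pics/w1d.png

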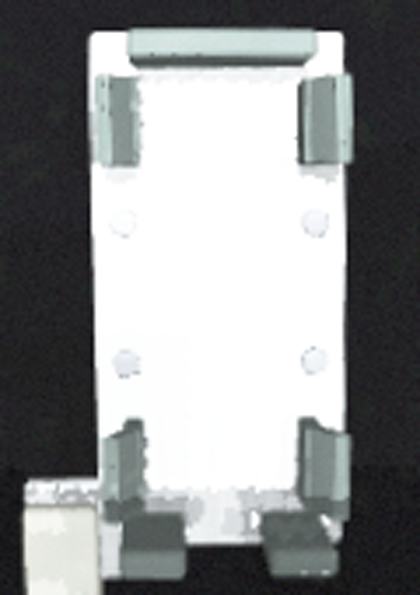

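The cradle lies square in the picture: rear edge at about row 84, front edge in the slot at (334,230), bolts at rows 138 and 178. The clip is at (288.6,275.6).

Run:
```python
from h import *
d=dict(np.load('w1.npz'))
a=np.radians(-17.04);c,s=np.cos(a),np.sin(a);ym=80.95
X=lambda uv,z:(lambda p:(c*p[0]+s*p[1],-s*p[0]+c*p[1]-ym))(onz(d,uv,z,1))
F=X((334,229.9),8);B=X((299,84.2),8)
print('front',F,'rear',B,F[0]-B[0])
bo=[X((270+u/3.5-.36,75+v/3.5-.36),8) for u,v in[(123,223),(315,223),(125,362),(314,360)]];print(np.round(bo,1),np.mean(bo,0))
print('front plate top outer',X((315,239.8),52),X((356,239.8),52),'inner top', X((315,232),52),'rear plate top outer',X((333,82.5),38))
xm=(F[0]+B[0])/2
print('centre',c*xm-s*ym,s*xm+c*ym,'clip local',492.88-xm)
```

```text
front (np.float64(538.0833582303351), np.float64(-1.0826616449316475)) rear (np.float64(686.9403575936533), np.float64(31.692968713566884)) -148.8569993633182
[[632.5  27.1]
 [632.  -27.3]
 [592.6  27.4]
 [592.5 -27. ]] [6.12385183e+02 3.64697361e-02]
front plate top outer (np.float64(541.150451087411), np.float64(18.626420013388554)) (np.float64(540.471436666542), np.float64(-19.24917441660041)) inner top (np.float64(548.6066658316518), np.float64(18.498493303718632)) rear plate top outer (np.float64(684.315949796083), np.float64(-0.06744871589684465))
centre 609.3443659577069 -102.09369352904721 clip local -119.63185791199419
```

```bash
python3 -m jog '[[[-2.5,-5.5,0],0,1],[[-2.5,-5.5,0],0,1],[[-2.5,-5.5,0],0,1],[[-2.5,-5.5,0],0,1],[[-2.5,-5.5,0],0,1],[[0,0,0],-8,1],[[0,0,0],-8,1],[[0,0,0],0,1],[[0,0,0],0,1]]'
python3 - <<'E'
from h import *
d=grab('wrist','w2.png');np.savez('w2.npz',**d); print(telemetry.state()['ee_pos'],telemetry.state()['ee_rot'])
t=dict(np.load('top0.npz'))
for k in('blue','yellow','red'):
    for q in blob(d['color'],*COL[k])[:2]:
        if len(q)>4: print(k,cen(q),cv2.contourArea(q),cv2.minAreaRect(q))
E
```

```text
time_s: 3.2
ee_pos: [531.1, 238.4, 227.2]
ee_rot: [-179.9, 0.2, -0.7]
force: [0.8, -0.5, -0.1]
gripper_width: 90.9
[531.16157444 238.38912287 227.22044008] [-179.88349497    0.21245535   -0.66496511]
blue [326.2495675  178.19285863] 4817.0 ((326.3863220214844, 176.59408569335938), (42.067108154296875, 127.67298126220703), 1.5911402702331543)
blue [ 23.02380952 116.1122449 ] 49.0 ((22.367923736572266, 118.53772735595703), (36.400550842285156, 7.0053887367248535), 74.05460357666016)
yellow [322.75688226 306.3827529 ] 502.5 ((323.0, 305.0), (32.0, 20.0), 90.0)
red [295.28928571 260.2202381 ] 140.0 ((296.5000305175781, 260.0), (41.09310531616211, 4.998174667358398), 1.5481575727462769)
```

View pics/w2.png

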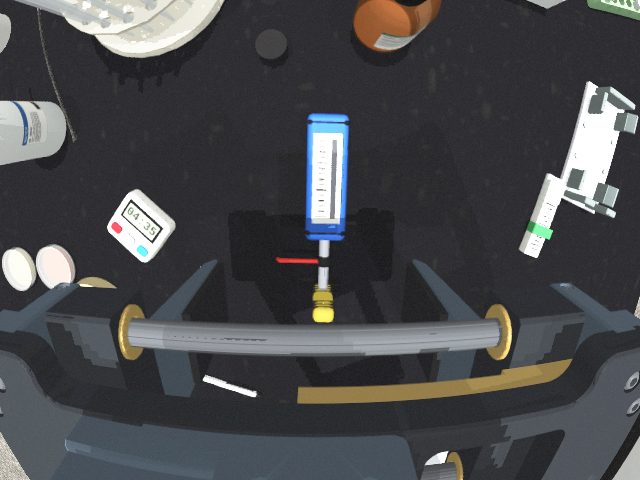

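The gauge housing spans rows 114–240 at columns 306–348. Its handle is at (323,305) and its pointer at (296,260).

Run:
```python
from h import *
d=dict(np.load('w2.npz'));t=dict(np.load('top0.npz'))
# white face in both views -> height
W=((0,0,150),(180,60,255))
f1=blob(d['color'],*W,(310,130,345,228))[0];f2=blob(t['color'],*W,(270,205,292,258))[0]
r1,r2=cv2.minAreaRect(f1)[0],cv2.minAreaRect(f2)[0]
print('face',r1,r2,two(ray(d,r1,1),ray(t,r2)))
h=cv2.cvtColor(d['color'],cv2.COLOR_RGB2HSV);m=cv2.inRange(h,(100,90,40),(128,255,255))
L=[];R=[]
for r in range(135,226,4):
    x=np.flatnonzero(m[r,295:360])+295; L.append(onz(d,(x[0]-.5,r),40,1)[:2]);R.append(onz(d,(x[-1]+.5,r),40,1)[:2])
M=(np.array(L)+R)/2;print('width',np.mean(np.linalg.norm(np.array(L)-R,axis=1)))
for E in(L,R,M):
    vx,vy,x,y=cv2.fitLine(np.float32(E),cv2.DIST_HUBER,0,.01,.01).ravel();vx,vy=(vx,vy) if vx>0 else(-vx,-vy);print(np.degrees(np.arctan2(vy,vx)),x,y)
ys=np.flatnonzero(m[:260,327]);ys=ys[ys>100];print('rows',ys[0],ys[-1],onz(d,(327,ys[0]-.5),40,1),onz(d,(327,ys[-1]+.5),40,1))
p=onz(d,(323,320),70,1);print('handle top approx',p, 'pointer',onz(d,(276.5,260.2),20,1))
```

```text
face (326.5772705078125, 177.9822540283203) (280.3632507324219, 232.0980682373047) (array([565.78140525, 228.72641583,  38.72178356]), np.float64(0.5444068722069763))
width 38.55549722355927
-2.1755075 565.0636 247.99782
-1.8813127 555.0505 209.74959
-1.957257 568.2434 228.61223
rows 113 239 [625.97469661 227.68107461  40.        ] [507.19988123 228.3241026   40.        ]
handle top approx [436.84627407 232.96432814  70.        ] pointer [479.37916422 279.74634357  20.        ]
```

```bash
python3 -m jog '[[[3.5,0.9,0],1.3,1],[[0,0,5],0,1],[[0,0,5],0,1],[[0,0,4],0,1],[[0,0,0],0,1],[[0,0,0],0,1]]'
```

```text
time_s: 4.0
ee_pos: [570.2, 227.6, 87.0]
ee_rot: [-179.7, -0.2, -2.4]
force: [1.3, 0.2, 0.8]
gripper_width: 91.0
```

```bash
python3 -m jog '[[[-0.4,-0.1,3],-0.4,1],[[0,0,2.3],0,1],[[0,0,0.8],0,1],[[0,0,0],0,1],[[0,0,0],0,0.3],[[0,0,0],0,0.3],[[0,0,0],0,0.3],[[0,0,0],0,0.3],[[0,0,0],0,0.3],[[0,0,0],0,0.3]]' 25
```

```text
time_s: 5.25
ee_pos: [574.6, 230.8, 37.2]
ee_rot: [-179.3, -1.4, -2.1]
force: [0.1, -2.1, 1.9]
gripper_width: 37.7
```

```bash
python3 -m jog '[[[0,0,0],0,0.3]]' 30;python3 -m jog '[[[0,0,0],0,0.3]]';python3 -m jog '[[[0,0,0],0,0.3]]'
```

```text
time_s: 5.38
ee_pos: [574.6, 230.9, 37.2]
ee_rot: [-179.3, -1.4, -2.1]
force: [-0.5, 0.4, 0.8]
gripper_width: 38.2
time_s: 5.5
ee_pos: [574.6, 230.8, 37.2]
ee_rot: [-179.3, -1.4, -2.1]
force: [0.2, -0.9, 0.8]
gripper_width: 38.2
time_s: 5.62
ee_pos: [574.6, 230.9, 37.2]
ee_rot: [-179.3, -1.4, -2.1]
force: [0.1, -1.5, 0.4]
gripper_width: 38.1
```

```bash
python3 -m jog '[[[0,0,0],0,0.7],[[0,0,0],0,0.7],[[0,0,0],0,0.7]]'; python3 -m jog '[[[-0.4,0.1,0.5],0,0.7]]';python3 -m jog '[[[-0.4,0.1,0.4],0,0.7]]';python3 -m jog '[[[0,0,0],0,0.7]]'
```

```text
time_s: 6.0
ee_pos: [574.6, 231.7, 37.1]
ee_rot: [-179.2, -1.4, -2.1]
force: [1.0, -0.9, 0.3]
gripper_width: 63.3
time_s: 6.12
ee_pos: [571.1, 231.1, 32.2]
ee_rot: [-179.2, -1.5, -2.1]
force: [-0.4, -1.2, 0.5]
gripper_width: 63.7
time_s: 6.25
ee_pos: [566.6, 230.2, 27.5]
ee_rot: [-179.2, -1.4, -2.1]
force: [-0.3, -0.3, 0.1]
gripper_width: 63.7
time_s: 6.38
ee_pos: [565.7, 229.9, 26.9]
ee_rot: [-179.2, -1.3, -2.1]
force: [0.1, -0.7, -0.1]
gripper_width: 63.7
```

```bash
python3 -m jog '[[[0,0,0],0,0.3],[[0,0,0],0,0.3],[[0,0,0],0,0.3],[[0,0,0],0,0.3],[[0,0,0],0,0.3]]' 35; python3 -m jog '[[[0,0,-1],0,0.3],[[0,0,-2],0,0.3],[[0,0,-3],0,0.3],[[0,0,-2],0,0.3],[[0,0,-1],0,0.3],[[0,0,-0.5],0,0.3],[[0,0,0],0,0.3]]'
```

```text
time_s: 7.0
ee_pos: [566.1, 230.3, 27.2]
ee_rot: [-179.2, -1.4, -2.1]
force: [0.5, 0.3, -0.1]
gripper_width: 38.0
time_s: 7.88
ee_pos: [560.0, 227.1, 121.5]
ee_rot: [-179.5, -0.8, -2.1]
force: [0.8, -0.5, -5.8]
gripper_width: 37.9
```

```bash
python3 -m jog '[[[0.5,2,0],0,0.3],[[0.8,4,0],0,0.3],[[1,5,0],0,0.3],[[1,5,0],0,0.3],[[1,5,0],0,0.3],[[0.8,4,0],0,0.3],[[0.5,3,0],0,0.3],[[0.3,2,0],0,0.3],[[0,1,0],0,0.3],[[0,0,0],0,0.3]]';python3 -m jog '[[[0,0,0],3,0.3],[[0,0,0],5,0.3],[[0,0,0],4,0.3],[[0,0,0],2,0.3],[[0,0,0],1,0.3],[[0,0,0],0,0.3]]'
```

```text
time_s: 9.12
ee_pos: [605.1, -101.7, 112.2]
ee_rot: [-179.7, -0.0, -2.1]
force: [0.6, -0.0, -4.8]
gripper_width: 38.0
time_s: 9.88
ee_pos: [604.0, -94.0, 112.0]
ee_rot: [-179.5, 0.2, -17.2]
force: [0.4, -0.2, -4.9]
gripper_width: 37.7
```

Run:
```python
from h import *
d=grab('wrist','w3.png');np.savez('w3.npz',**d);t=grab('top');s=grab('side','s3.png');np.savez('s3.npz',**s);np.savez('t3.npz',**t)
print(telemetry.state()['ee_pos'],telemetry.state()['ee_rot'])
a=np.hstack([cv2.resize(d['color'][100:340,200:440],(480,480)),cv2.resize(s['color'][150:270,290:370],(320,480))]);cv2.imwrite('pics/c3.png',a[:,:,::-1])
```

```text
[604.0653841  -94.48028545 111.99360888] [-179.54134029    0.2125638   -17.21636005]
```

View pics/c3.png

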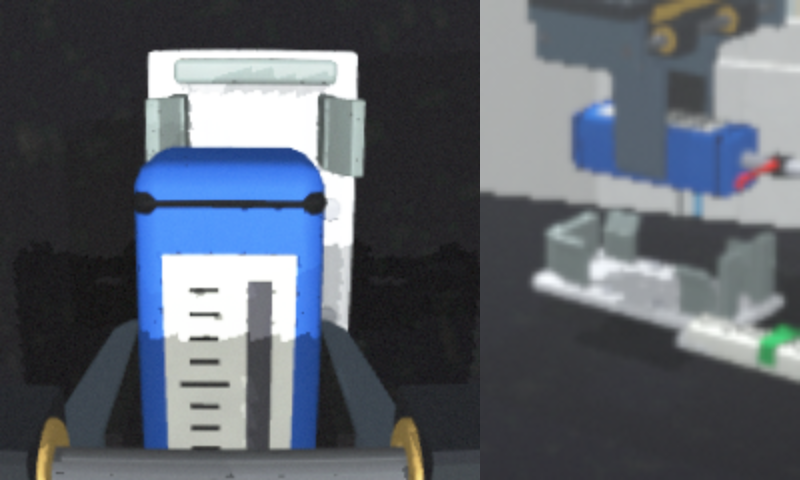

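```bash
python3 -m jog '[[[0.5,0.4,0],0,0.3],[[0.2,0.2,0.5],0,0.3],[[0,0,1],0,0.3],[[0,0,1],0,0.3],[[0,0,0.5],0,0.3],[[0,0,0],0,0.3],[[0,0,0],0,0.3]]'
```

```text
time_s: 10.9
ee_pos: [608.8, -102.8, 78.8]
ee_rot: [-179.6, 0.3, -17.2]
force: [-0.2, -0.4, -5.2]
gripper_width: 38.0
```

```bash
python3 -m jog '[[[0,-0.1,0],0.1,0.3],[[0,0,0],0,0.3]]'
python3 - <<'E'
from h import *
d=grab('wrist','w4.png');np.savez('w4.npz',**d)
st=telemetry.state();p=st['ee_pos'];print(p,st['ee_rot'])
zt=p[2]-27+40
h=cv2.cvtColor(d['color'],cv2.COLOR_RGB2HSV);m=cv2.inRange(h,(100,90,40),(128,255,255))
a=np.radians(-17.04);c,s=np.cos(a),np.sin(a)
loc=lambda q:np.array([c*(q[0]-609.3)+s*(q[1]+102.1),-s*(q[0]-609.3)+c*(q[1]+102.1)])
L=[];R=[]
for r in range(215,310,5):
    x=np.flatnonzero(m[r,230:400])+230
    if len(x)>4: L.append(loc(onz(d,(x[0]-.5,r),zt,1)));R.append(loc(onz(d,(x[-1]+.5,r),zt,1)))
L,R=np.array(L),np.array(R);print(np.c_[L,R].round(1)[::3]);M=(L+R)/2;print('mid line',np.polyfit(M[:,0],M[:,1],1))
cv2.imwrite('pics/c4.png',cv2.resize(d['color'][80:330,220:440],None,fx=2.4,fy=2.4,interpolation=cv2.INTER_CUBIC)[:,:,::-1])
E
```

```text
time_s: 11.15
ee_pos: [609.6, -101.8, 79.4]
ee_rot: [-179.5, 0.2, -17.3]
force: [0.7, -0.4, -5.0]
gripper_width: 38.0
[ 609.56706896 -101.8545661    79.44051133] [-179.54557134    0.24084449  -17.33278648]
[[ 46.7  19.2  46.6 -16.9]
 [ 40.7  19.4  40.6 -17.1]
 [ 34.6  19.3  34.5 -16.9]
 [ 28.3  19.5  28.2 -17.1]
 [ 21.9  19.8  21.8 -17.3]
 [ 15.2  19.8  15.1 -17.2]
 [  8.2  20.1   8.2 -17.1]]
mid line [-0.00659122  1.43702249]
```

View pics/c4.png

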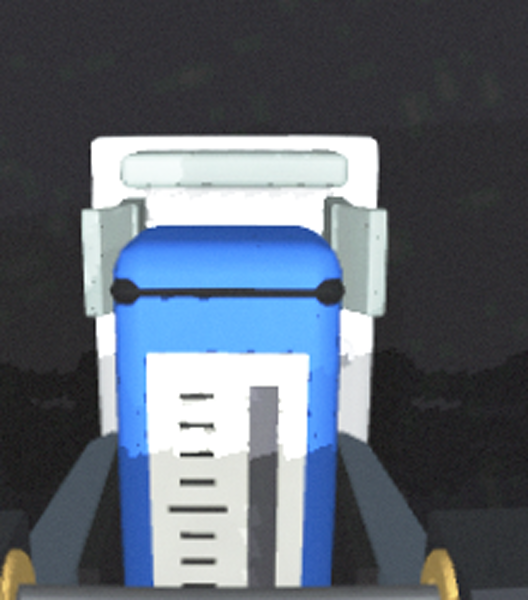

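```bash
python3 -m jog '[[[-0.1,0.1,0.5],0,0.3],[[0,0,0.7],0,0.3],[[0,0,0.7],0,0.3],[[0,0,0.3],0,0.3],[[0,0,0],0,0.3]]'
```

```text
time_s: 11.82
ee_pos: [607.9, -102.3, 55.5]
ee_rot: [-179.6, 0.3, -17.3]
force: [0.0, -0.4, -5.7]
gripper_width: 38.0
```

```bash
python3 -m jog '[[[0,0,0.5],0,0.3],[[0,0,0.4],0,0.3],[[0,0,0.2],0,0.3],[[0,0,0],0,0.3]]'
```

```text
time_s: 12.32
ee_pos: [608.1, -102.2, 44.0]
ee_rot: [-179.5, 0.3, -17.3]
force: [0.4, -0.1, -5.5]
gripper_width: 38.0
```

```bash
python3 -m jog '[[[0,0,0.4],0,0.3],[[0,0,0.2],0,0.3],[[0,0,0.1],0,0.3],[[0,0,0],0,0.3]]'
```

```text
time_s: 12.82
ee_pos: [608.4, -102.2, 36.8]
ee_rot: [-179.5, 0.2, -17.3]
force: [-0.3, 0.1, -5.7]
gripper_width: 37.9
```

```bash
python3 -m jog '[[[0,0,0.2],0,0.3],[[0,0,0],0,0.3]]';python3 -m jog '[[[0,0,0.1],0,0.3],[[0,0,0],0,0.3]]'
```

```text
time_s: 13.08
ee_pos: [608.4, -102.3, 35.9]
ee_rot: [-179.5, 0.2, -17.3]
force: [0.3, -0.2, -5.2]
gripper_width: 38.1
time_s: 13.32
ee_pos: [608.5, -102.3, 35.6]
ee_rot: [-179.5, 0.1, -17.3]
force: [-0.1, 0.1, -3.1]
gripper_width: 37.9
```

```bash
python3 -m jog '[[[0,0,0.1],0,0.3],[[0,0,0],0,0.55],[[0,0,0],0,0.62],[[0,0,0],0,0.62],[[0,0,0],0,0.62]]';python3 -m jog '[[[0,0,-1],0,0.62],[[0,0,-3],0,0.62],[[0,0,-4],0,0.62],[[0,0,-4],0,0.62],[[0,0,-2],0,0.62],[[0,0,-0.5],0,0.62],[[0,0,0],0,0.62]]'
python3 - <<'E'
from h import *
d=grab('wrist','w5.png');np.savez('w5.npz',**d);s=grab('side');np.savez('s5.npz',**s);t=grab('top');np.savez('t5.npz',**t)
a=np.hstack([cv2.resize(d['color'][100:340,200:440],(480,480)),cv2.resize(s['color'][180:270,300:390],(320,320),interpolation=cv2.INTER_CUBIC)[:, :] if 0 else cv2.resize(s['color'][180:300,300:380],(320,480),interpolation=cv2.INTER_CUBIC)]);cv2.imwrite('pics/c5.png',a[:,:,::-1])
E
```

```text
time_s: 13.95
ee_pos: [610.4, -102.6, 35.9]
ee_rot: [-179.5, -0.1, -17.3]
force: [-0.2, 0.7, -0.4]
gripper_width: 56.7
time_s: 14.82
ee_pos: [609.9, -103.8, 188.1]
ee_rot: [-179.5, -0.2, -17.3]
force: [-0.1, 1.5, 0.4]
gripper_width: 56.7
```

View pics/c5.png

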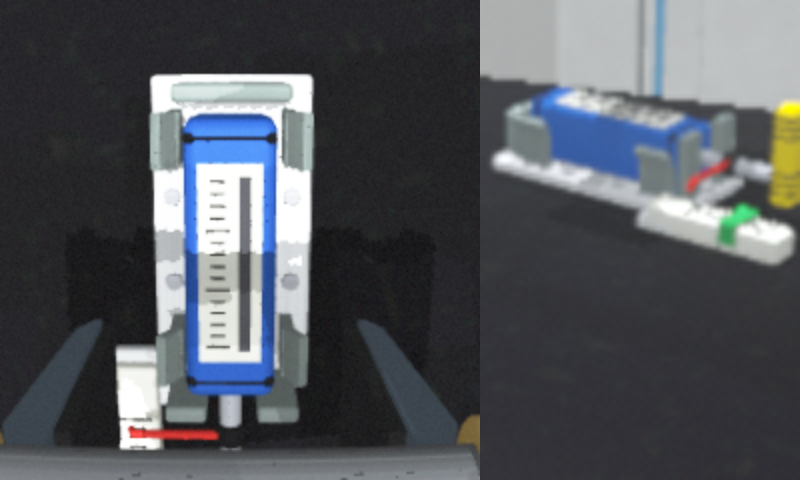

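The gauge sits level between the cheeks with its rod through the slot and its pointer over the rail. The clip is untouched. Next I locate the handle.

Run:
```python
from h import *
d,t,s=[dict(np.load(f+'5.npz')) for f in 'wts']
a=np.radians(-17.04);c,sn=np.cos(a),np.sin(a)
loc=lambda q:np.array([c*(q[0]-609.3)+sn*(q[1]+102.1),-sn*(q[0]-609.3)+c*(q[1]+102.1)]).round(1)
h=cv2.cvtColor(d['color'],cv2.COLOR_RGB2HSV);m=cv2.inRange(h,(100,90,40),(128,255,255))
for r in(190,210,230,250):
    x=np.flatnonzero(m[r,270:360])+270; print('edges',loc(onz(d,(x[0]-.5,r),48,1)),loc(onz(d,(x[-1]+.5,r),48,1)))
ys=np.flatnonzero(m[130:310,312])+130;print('ends',loc(onz(d,(312,ys[0]-.5),48,1)),loc(onz(d,(312,ys[-1]+.5),48,1)))
for k,B,C in(('yellow',(350,270,420,330),(365,180,395,260)),('red',(380,225,440,270),(320,205,360,235)),('green',(385,240,420,280),(340,220,380,250))):
    A=blob(t['color'],*COL[k],B);D=blob(s['color'],*COL[k],C)
    if A and D:
        p,e=two(ray(t,cen(A[0])),ray(s,cen(D[0])));print(k,cen(A[0]),cen(D[0]),p,e,loc(p))
for k in('red','green'):
    q=blob(d['color'],*COL[k],(240,290,330,330));
    if q: q=q[0];print('wrist',k,cen(q),loc(onz(d,cen(q),28 if k=='red' else 20.5,1)),cv2.boundingRect(q))
```

```text
edges [33.4 18.9] [ 33.2 -17.7]
edges [17.1 19.2] [ 17.  -17.8]
edges [ 0.4 18.7] [  0.3 -18. ]
edges [-16.7  19.1] [-16.8 -17.4]
ends [59.9  2.4] [-60.1   3.2]
yellow [418. 271.] [376.7920686  218.47481243] [486.32936623 -49.85280119  51.35304965] 0.7532295104338914 [-132.9   13.9]
green [399.8320802 261.6566416] [363.79096045 234.48022599] [508.24139903 -19.85554433  18.92317124] 0.9614048427651227 [-120.7   49. ]
wrist red [288.71550672 316.81196581] [-90.1  25.9] (265, 313, 44, 7)
```

```bash
python3 -m jog '[[[-2,0,0],0,0.55],[[-3.5,0,0.5],0,0.55],[[-3.5,0,1],0,0.55],[[-2,-0.1,1],0,0.55],[[-1,0,1],0,0.55],[[0,0,1],0,0.55],[[0,0,1],0,0.55],[[0,0,0.5],0,0.55],[[0,0,0],0,0.55]]'
```

```text
time_s: 16.1
ee_pos: [489.6, -65.2, 117.2]
ee_rot: [-179.6, 0.6, -17.4]
force: [0.7, -0.4, 0.4]
gripper_width: 50.1
```

```bash
python3 -m jog '[[[0,0,1],-0.3,0.55],[[0,0,1.5],0,0.55],[[0,0,1.5],0,0.55],[[0,0,1.2],0,0.55],[[0,0,0.6],0,0.55],[[0,0,0],0,0.55],[[0,0,0],0,0.55]]'
```

```text
time_s: 16.98
ee_pos: [491.2, -65.1, 57.0]
ee_rot: [-179.6, 0.4, -17.0]
force: [0.0, -0.1, -0.1]
gripper_width: 50.3
```

```bash
python3 -m jog '[[[-0.1,0,0.5],0,0.55],[[0,0,0.3],0,0.55],[[0,0,0],0,0.3],[[0,0,0],0,0.15],[[0,0,0],0,0.15],[[0,0,0],0,0.15],[[0,0,0],0,0.15],[[0,0,0],0,0.15],[[0,0,0],0,0.15]]' 30
```

```text
time_s: 18.1
ee_pos: [490.6, -65.1, 49.4]
ee_rot: [-179.6, 0.3, -17.1]
force: [-0.7, 0.3, -0.9]
gripper_width: 19.8
```

```bash
cat > meas.py <<'E'
from h import *
import sys
n=sys.argv[1]
d=grab('wrist');s=grab('side');np.savez(f'w{n}.npz',**d);np.savez(f's{n}.npz',**s)
a=np.radians(-17.04);c,sn=np.cos(a),np.sin(a)
loc=lambda q:np.array([c*(q[0]-609.3)+sn*(q[1]+102.1),-sn*(q[0]-609.3)+c*(q[1]+102.1)]).round(1)
st=telemetry.state();print('tcp',loc(st['ee_pos']),st['ee_pos'].round(1),st['force'].round(1))
for nm,I,f,B in(('wrist',d,1,(200,150,330,330)),('side',s,0,(310,190,400,260))):
    for k,z in(('red',28),('green',20.5)):
        q=blob(I['color'],*COL[k],B)
        if q and cv2.contourArea(q[0])>2:
            q=q[0];pts=q[:,0,:];tip=pts[pts[:,0]<=pts[:,0].min()+4].mean(0) if nm=='wrist' else cen(q)
            print(nm,k,'cen',cen(q).round(1),loc(onz(I,cen(q),z,f)),'left end',tip.round(1),loc(onz(I,tip,z,f)),cv2.boundingRect(q))
a=np.hstack([cv2.resize(d['color'][150:330,220:400],(480,480)),cv2.resize(s['color'][190:262,330:378],(320,480),interpolation=cv2.INTER_CUBIC)]);cv2.imwrite(f'pics/c{n}.png',a[:,:,::-1])
E
python3 meas.py 6
```

```text
tcp [-124.3    0.7] [490.6 -65.1  49.4] [ 0.3 -1.  -0.7]
wrist red cen [260.5 219.9] [-88.3  27.9] left end [217.4 218.1] [-87.3  49.4] (216, 215, 88, 11)
wrist green cen [232.  273.4] [-119.5   45.9] left end [205.6 272.5] [-119.2   60.7] (204, 257, 56, 29)
side green cen [363.4 235.1] [-123.2   56.1] left end [363.4 235.1] [-123.2   56.1] (360, 232, 10, 9)
```

View pics/c6.png

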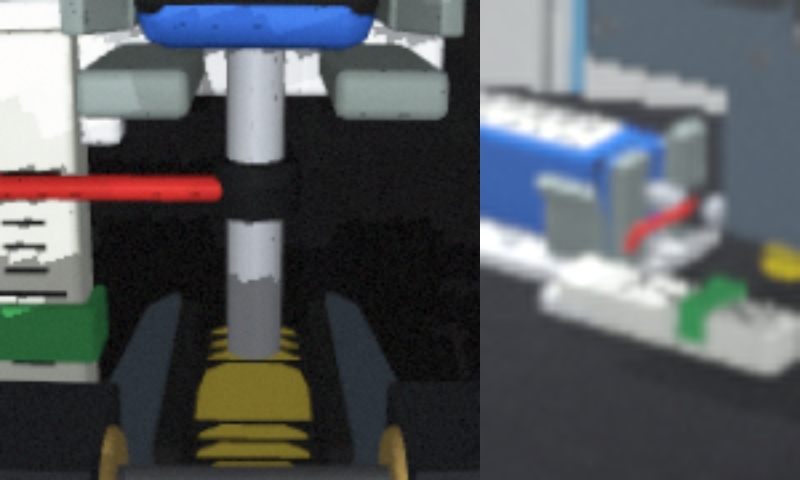

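```bash
python3 -m jog '[[[-0.3,0,0],0,0.15],[[-0.5,0,0],0,0.15],[[-0.5,0,0],0,0.15],[[-0.5,0,0],0,0.15],[[-0.5,0,0],0,0.15],[[-0.3,0,0],0,0.15],[[-0.2,0,0],0,0.15],[[0,0,0],0,0.15],[[0,0,0],0,0.15]]' 35; python3 meas.py 7
```

```text
time_s: 19.32
ee_pos: [465.3, -57.2, 49.3]
ee_rot: [-179.6, -0.1, -17.0]
force: [4.9, -2.1, -5.2]
gripper_width: 20.0
tcp [-150.8    0.7] [465.3 -57.2  49.3] [ 5.3 -2.9 -6.1]
wrist red cen [260.7 220.3] [-114.9   27.9] left end [216.8 219.1] [-114.2   49.9] (215, 215, 88, 11)
wrist green cen [224.5 230. ] [-121.8   48.3] left end [201.  226.5] [-119.9   61. ] (200, 212, 59, 28)
side green cen [363.7 234.7] [-122.5   53.6] left end [363.7 234.7] [-122.5   53.6] (360, 231, 10, 10)
```

```bash
python3 -m jog '[[[-0.3,0,0],0,0.15],[[-0.3,0,0],0,0.15],[[0,0,0],0,0.15],[[0,0,0],0,0.15]]'; python3 meas.py 8
```

```text
time_s: 19.92
ee_pos: [461.0, -55.9, 49.3]
ee_rot: [-179.5, -0.4, -17.0]
force: [5.1, -2.2, -4.7]
gripper_width: 20.0
tcp [-155.2    0.7] [461.1 -55.9  49.3] [ 5.5 -2.2 -6. ]
wrist red cen [260.8 220.4] [-119.3   27.9] left end [216.9 219.3] [-118.7   49.9] (215, 216, 88, 10)
wrist green cen [223.7 217.5] [-119.5   48.3] left end [200.7 218.5] [-120.    60.8] (200, 203, 58, 29)
side green cen [363.5 234.9] [-122.8   55.1] left end [363.5 234.9] [-122.8   55.1] (360, 231, 10, 10)
```

View pics/c8.png

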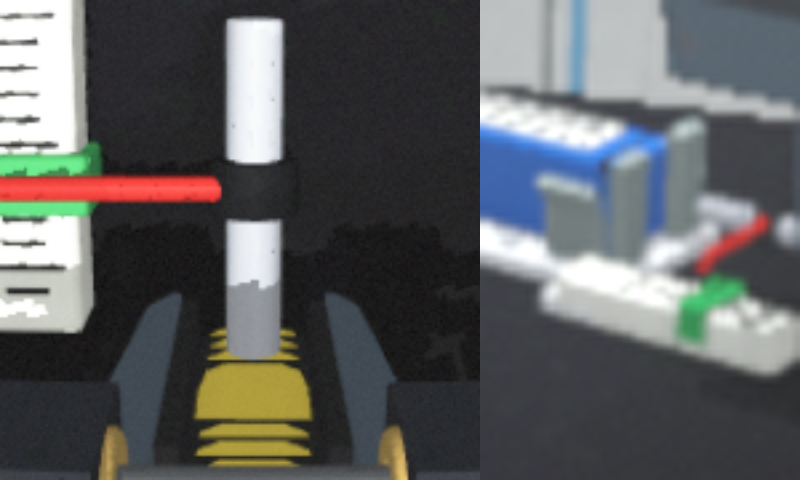

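```bash
python3 -m jog '[[[-0.13,0,0],0,0.15],[[0,0,0],0,0.15]]'; python3 meas.py 9
```

```text
time_s: 20.27
ee_pos: [460.6, -55.8, 49.3]
ee_rot: [-179.5, -0.5, -17.1]
force: [6.2, -2.9, -5.0]
gripper_width: 19.8
tcp [-155.7    0.7] [460.7 -55.8  49.3] [ 5.8 -2.7 -5.4]
wrist red cen [260.8 220.4] [-119.8   27.9] left end [216.8 219.3] [-119.1   50. ] (215, 216, 88, 10)
wrist green cen [223.9 216.7] [-119.5   48.3] left end [200.7 218. ] [-120.    60.8] (200, 202, 58, 29)
side green cen [363.5 234.9] [-122.8   55.1] left end [363.5 234.9] [-122.8   55.1] (360, 231, 10, 10)
```

```bash
python3 -m jog '[[[-0.14,0,0],0,0.15],[[0,0,0],0,0.15],[[0,0,0],0,0.15],[[0,0,0],0,0.15],[[0,0,0],0,0.15],[[0,0,0],0,0.15],[[0,0,0],0,0.15],[[0,0,0],0,0.15],[[0,0,0],0,0.15],[[0,0,0],0,0.15]]'; python3 -m jog '[[[0,0,0],0,0.15],[[0,0,0],0,0.15],[[0,0,0],0,0.15],[[0,0,0],0,0.15],[[0,0,0],0,0.15],[[0,0,0],0,0.15],[[0,0,0],0,0.15],[[0,0,0],0,0.15],[[0,0,0],0,0.15],[[0,0,0],0,0.15]]'; python3 meas.py 10
```

```text
time_s: 21.62
ee_pos: [462.3, -56.3, 48.9]
ee_rot: [-179.5, -1.0, -17.1]
force: [5.2, -2.9, -5.5]
gripper_width: 19.5
time_s: 22.88
ee_pos: [464.1, -56.7, 48.4]
ee_rot: [-179.5, -1.3, -17.2]
force: [5.3, -2.1, -6.7]
gripper_width: 20.2
tcp [-152.1    0.8] [464.1 -56.7  48.4] [ 5.7 -2.8 -5.2]
wrist red cen [261.2 220.5] [-115.8   27.7] left end [216.9 219.3] [-115.    49.9] (215, 216, 88, 10)
wrist green cen [224. 229.] [-121.8   48.5] left end [201.  225.5] [-119.9   61. ] (200, 211, 59, 28)
side green cen [363.7 234.7] [-122.5   53.6] left end [363.7 234.7] [-122.5   53.6] (360, 231, 10, 10)
```

The spring creeps the arm about 0.2 mm per idle row, so I'll compensate for that while holding.

```bash
python3 -m jog '[[[-0.2,0,-0.02],0,0.15],[[-0.2,0,-0.02],0,0.15],[[-0.06,0,-0.01],0,0.15],[[-0.02,0,0],0,0.15]]'; python3 -m jog '[[[-0.02,0,-0.01],0,0.15],[[-0.02,0,0],0,0.15]]'; python3 meas.py 11
```

```text
time_s: 23.48
ee_pos: [460.7, -55.7, 48.7]
ee_rot: [-179.5, -1.5, -17.2]
force: [5.9, -3.0, -6.0]
gripper_width: 20.0
time_s: 23.72
ee_pos: [460.9, -55.8, 48.8]
ee_rot: [-179.5, -1.6, -17.2]
force: [6.2, -2.2, -4.9]
gripper_width: 20.3
tcp [-155.4    0.8] [460.9 -55.8  48.8] [ 5.5 -2.4 -5.6]
wrist red cen [261.4 220.6] [-119.1   27.7] left end [217.  219.5] [-118.5   50. ] (215, 216, 88, 10)
wrist green cen [224.4 219.2] [-119.9   48.2] left end [200.9 219.5] [-120.    60.9] (200, 205, 59, 28)
side green cen [363.5 234.9] [-122.8   55.1] left end [363.5 234.9] [-122.8   55.1] (360, 231, 10, 10)
```

```bash
python3 -m jog '[[[-0.16,0,0],0,0.15],[[-0.04,0,-0.01],0,0.15],[[-0.03,0,0],0,0.15],[[-0.03,0,-0.01],0,0.15]]';  python3 -m jog '[[[-0.025,0,0],0,0.15],[[-0.025,0,-0.01],0,0.15],[[-0.025,0,0],0,0.15],[[-0.025,0,-0.01],0,0.15],[[-0.025,0,0],0,0.15]]'; python3 meas.py 12
```

```text
time_s: 24.32
ee_pos: [460.0, -55.5, 49.0]
ee_rot: [-179.4, -1.9, -17.2]
force: [5.3, -2.9, -6.1]
gripper_width: 19.9
time_s: 24.95
ee_pos: [460.4, -55.6, 49.1]
ee_rot: [-179.4, -2.1, -17.2]
force: [5.9, -2.4, -6.3]
gripper_width: 19.8
tcp [-156.     0.8] [460.4 -55.6  49.1] [ 4.5 -2.8 -5.9]
wrist red cen [260.7 220.7] [-119.7   28.2] left end [217.7 220. ] [-119.2   49.9] (216, 216, 87, 10)
wrist green cen [224.7 218.2] [-119.8   48.2] left end [201.1 219. ] [-120.1   61. ] (200, 204, 59, 28)
side green cen [363.5 234.9] [-122.9   54.9] left end [363.5 234.9] [-122.9   54.9] (360, 231, 10, 10)
```

```bash
python3 -m jog '[[[-0.11,0,0],0,0.15],[[-0.035,0,0],0,0.15],[[-0.035,0,-0.01],0,0.15],[[-0.035,0,0],0,0.15],[[-0.035,0,0],0,0.15],[[-0.035,0,-0.01],0,0.15],[[-0.035,0,0],0,0.15],[[-0.035,0,0],0,0.15],[[-0.035,0,-0.01],0,0.15],[[-0.035,0,0],0,0.15]]'; python3 meas.py 13
```

```text
time_s: 26.3
ee_pos: [459.7, -55.4, 49.2]
ee_rot: [-179.4, -2.6, -17.2]
force: [5.5, -3.1, -4.3]
gripper_width: 19.8
tcp [-156.6    0.8] [459.8 -55.4  49.2] [ 5.1 -2.1 -5.4]
wrist red cen [260.5 220.8] [-120.3   28.3] left end [217.7 220.1] [-119.8   50. ] (216, 216, 87, 10)
wrist green cen [225.  216.3] [-119.3   48.1] left end [201.4 218. ] [-120.1   61. ] (200, 203, 59, 28)
side green cen [363.5 234.9] [-122.9   54.9] left end [363.5 234.9] [-122.9   54.9] (360, 231, 10, 10)
```

```bash
python3 -m jog '[[[-0.035,0,0],0,0.15],[[-0.03,0,0],0,0.15],[[-0.035,0,-0.01],0,0.15],[[-0.03,0,0],0,0.15],[[-0.035,0,0],0,0.15],[[-0.03,0,-0.01],0,0.15],[[-0.035,0,0],0,0.15],[[-0.035,0,0],0,0.15],[[-0.035,0,-0.01],0,0.15],[[-0.03,0,0],0,0.15]]'; python3 -m jog '[[[-0.035,0,0],0,0.15],[[-0.03,0,0],0,0.15],[[-0.035,0,-0.01],0,0.15],[[-0.03,0,0],0,0.15],[[-0.035,0,0],0,0.15],[[-0.03,0,-0.01],0,0.15]]'; python3 meas.py 14
```

```text
time_s: 27.65
ee_pos: [459.7, -55.4, 49.3]
ee_rot: [-179.4, -3.1, -17.2]
force: [5.7, -2.4, -5.3]
gripper_width: 19.9
time_s: 28.4
ee_pos: [459.7, -55.4, 49.4]
ee_rot: [-179.3, -3.4, -17.2]
force: [5.9, -3.1, -6.4]
gripper_width: 19.9
tcp [-156.7    0.8] [459.7 -55.4  49.4] [ 5.4 -3.4 -6.2]
wrist red cen [261.8 221.4] [-120.5   27.8] left end [217.9 220.5] [-119.9   50.1] (216, 216, 87, 11)
wrist green cen [225.2 216.2] [-119.1   48.2] left end [202.  218.5] [-120.2   60.9] (201, 204, 58, 27)
side green cen [363.6 234.9] [-123.    54.6] left end [363.6 234.9] [-123.    54.6] (360, 231, 10, 10)
```

```bash
python3 -m jog '[[[0.15,0,0],0,0.15],[[0.25,0,0],0,0.15],[[0.25,0,0],0,0.15],[[0.25,0,0],0,0.15],[[0.25,0,0],0,0.15],[[0.25,0,0],0,0.15],[[0.25,0,0],0,0.15],[[0.25,0,0],0,0.15],[[0.2,0,0],0,0.15],[[0.1,0,0],0,0.15]]'; python3 meas.py 15
```

```text
time_s: 29.75
ee_pos: [479.7, -61.7, 49.8]
ee_rot: [-179.4, -3.2, -17.2]
force: [3.7, -1.7, -5.7]
gripper_width: 19.9
tcp [-135.8    0.7] [479.7 -61.7  49.8] [ 3.7 -1.2 -3.9]
wrist red cen [261.9 221.5] [-99.7  27.7] left end [218.7 220.8] [-99.3  49.7] (217, 217, 86, 10)
wrist green cen [231.6 256.6] [-119.9   45.8] left end [204.6 255.6] [-119.5   60.9] (203, 241, 57, 28)
side green cen [363.6 234.6] [-122.    53.1] left end [363.6 234.6] [-122.    53.1] (360, 231, 10, 10)
```

```bash
python3 -m jog '[[[0.15,0,0],0,0.15],[[0.15,0,0],0,0.15],[[0.15,0,0],0,0.15],[[0.12,0,0],0,0.15],[[0.1,0,0],0,0.15],[[0.05,0,0],0,0.15]]'; python3 meas.py 16; python3 -m jog '[[[0.12,0,0],0,0.15],[[0.1,0,0],0,0.15],[[0.08,0,0],0,0.15],[[0,0,0],0,0.15]]';python3 meas.py 17
```

```text
time_s: 30.6
ee_pos: [486.1, -63.7, 49.9]
ee_rot: [-179.4, -3.1, -17.2]
force: [3.0, -0.6, -4.8]
gripper_width: 20.0
tcp [-129.     0.7] [486.1 -63.7  49.9] [ 2.7 -1.6 -5.2]
wrist red cen [261.1 221.6] [-93.1  28.1] left end [218.7 220.8] [-92.6  49.7] (217, 217, 86, 10)
wrist green cen [232.4 268.2] [-119.7   45.8] left end [206.1 267.5] [-119.5   60.6] (205, 253, 56, 28)
side green cen [363.6 235.2] [-123.9   56.4] left end [363.6 235.2] [-123.9   56.4] (360, 232, 10, 9)
time_s: 31.2
ee_pos: [488.7, -64.5, 50.0]
ee_rot: [-179.4, -3.0, -17.2]
force: [2.3, -1.4, -4.0]
gripper_width: 19.8
tcp [-126.4    0.6] [488.7 -64.5  50. ] [ 2.4 -0.4 -5.3]
wrist red cen [261.8 221.5] [-90.4  27.7] left end [218.1 220.7] [-89.9  50. ] (216, 217, 87, 10)
wrist green cen [232.8 273. ] [-119.8   45.8] left end [206.5 272.4] [-119.7   60.7] (205, 257, 56, 28)
side green cen [363.7 234.8] [-122.9   54. ] left end [363.7 234.8] [-122.9   54. ] (360, 231, 10, 10)
```

```bash
for i in 1; do :; done; python3 -m jog '[[[0.12,0,0],0,0.15],[[0.08,0,0],0,0.15]]'; python3 -m jog '[[[0.12,0,0],0,0.15],[[0.08,0,0],0,0.15]]'; python3 -m jog '[[[0.12,0,0],0,0.15],[[0,0,0],0,0.15]]'; python3 meas.py 18
```

```text
time_s: 31.55
ee_pos: [488.8, -64.5, 50.1]
ee_rot: [-179.4, -2.8, -17.2]
force: [-2.1, 1.1, 0.0]
gripper_width: 19.7
time_s: 31.8
ee_pos: [489.8, -64.8, 50.4]
ee_rot: [-179.4, -2.7, -17.2]
force: [-3.4, 1.4, -0.2]
gripper_width: 20.0
time_s: 32.05
ee_pos: [491.0, -65.2, 50.5]
ee_rot: [-179.4, -2.7, -17.2]
force: [-1.3, 1.2, -0.1]
gripper_width: 19.8
tcp [-123.9    0.6] [491.  -65.2  50.5] [-0.9  1.1 -0.6]
wrist red cen [261.  221.1] [-88.   28.1] left end [217.9 220.5] [-87.5  50.1] (216, 217, 87, 9)
wrist green cen [233.1 276.5] [-119.7   45.8] left end [207.  275.9] [-119.6   60.6] (206, 261, 55, 28)
side green cen [363.4 234.9] [-122.7   55. ] left end [363.4 234.9] [-122.7   55. ] (360, 231, 10, 10)
```

```bash
python3 -m jog '[[[0,0,0],0,0.4],[[0,0,0],0,0.5],[[0,0,0],0,0.5],[[0,0,0],0,0.5]]'; python3 -m jog '[[[0,0,-1],0,0.5],[[0,0,-2],0,0.5],[[0,0,-3],0,0.5],[[0,0,-4],0,0.5],[[-1,0,-4],0,0.5],[[-1,0,-2],0,0.5],[[0,0,-1],0,0.5],[[0,0,0],0,0.5],[[0,0,0],0,0.5]]'
python3 - <<'E'
from h import *
d=grab('wrist');s=grab('side');t=grab('top');np.savez('t19.npz',**t)
cv2.imwrite('pics/c19.png',np.hstack([cv2.resize(d['color'][60:340,190:470],(480,480)),cv2.resize(s['color'][180:270,310:370],(320,480),interpolation=cv2.INTER_CUBIC)])[:,:,::-1])
a=np.radians(-17.04);c,sn=np.cos(a),np.sin(a)
loc=lambda q:np.array([c*(q[0]-609.3)+sn*(q[1]+102.1),-sn*(q[0]-609.3)+c*(q[1]+102.1)]).round(1)
h=cv2.cvtColor(d['color'],cv2.COLOR_RGB2HSV);m=cv2.inRange(h,(100,90,40),(128,255,255));m[:, :270]=0;m[:,380:]=0
y,x=np.nonzero(m);col=int(np.median(x[y>np.median(y)]));ys=np.flatnonzero(m[:,col]);print(col,ys[0],ys[-1],[loc(onz(d,(col,v),48,1)) for v in(ys[0]-.5,ys[-1]+.5)])
for k,z in(('red',28),('green',20.5)):
    q=blob(d['color'],*COL[k],(230,100,330,320))
    if q: print(k,cen(q[0]),loc(onz(d,cen(q[0]),z,1)))
print(telemetry.state()['ee_pos'],telemetry.state()['time_s'])
E
```

```text
time_s: 32.65
ee_pos: [493.7, -65.8, 51.4]
ee_rot: [-179.3, -3.1, -17.3]
force: [-0.6, -0.3, -0.1]
gripper_width: 45.9
time_s: 33.78
ee_pos: [464.8, -59.1, 228.8]
ee_rot: [-179.3, -3.2, -17.3]
force: [-0.7, -0.3, 0.0]
gripper_width: 45.6
315 10 131 [array([55. ,  0.8]), array([-62.3,   1.2])]
red [298.40350877 160.56140351] [-89.   17.3]
green [277.59097525 193.41630277] [-121.4   38.6]
[464.83677532 -59.10594282 228.63063867] 33.925
```

View pics/c19.png

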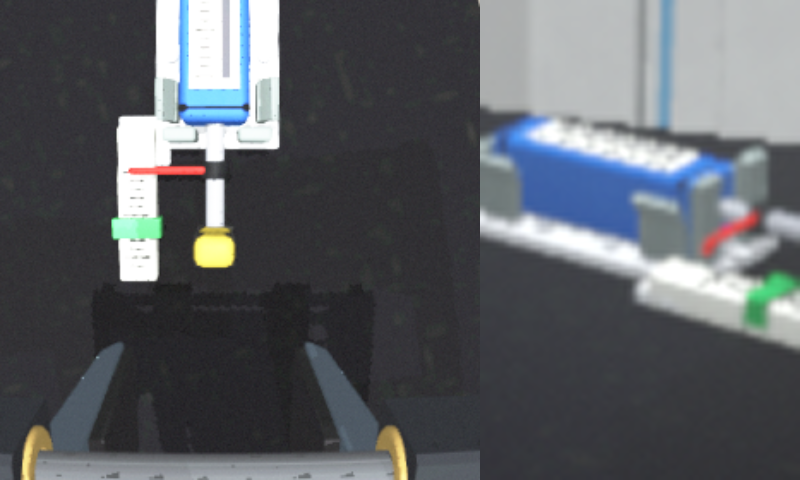

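The gauge is still seated level, its slide is in (pointer just ahead of the front plate), the clip is in place and the gripper is clear. I'm handing the job in.

```bash
python3 -c "from workcell import job_done; print(job_done())"
```

```text
the job is handed in; nothing more can be done
None
```

I laid the gauge in the cradle, right way up with its handle out through the slot, and let go. I then drew the slide out to the clip, held it, eased it back in and handed in at about 34 s. No verdict was reported.

**Hold:** My first hold failed. The spring pulled the arm back, and the pointer crept about 4 mm off the clip. I drew it out again and corrected the creep row by row. The last 3 s, up to 28.4 s, ended with the pointer at about −119.9 mm and the clip at −120.1 mm along the cradle. At the start of those 3 s the pointer was within about 1 mm of the clip.

**Return:** I brought the slide back at about 20 mm/s or slower. The force along the pull reversed sign, which showed the slide had reached its inner end, and only then did I open the fingers.

**Last checks:**
- **Gauge:** it lies level in the cradle, with the pointer 26.7 mm ahead of the housing against 25.5 mm expected.
- **Clip:** it had not visibly moved.
- **Arm:** the gripper was clear and the force readings near zero.
- **Bystanders:** I did not measure the timer, bottle and stopper again. The arm never worked near them.

**Disagreement:** The wrist camera put the pointer about 2 mm further out than the nominal dimensions did. I trusted the pointer and clip measured against each other in the same picture. The side camera's automatic pointer reading never worked, so I compared that view only by eye.

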